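# Seat the stuck plug in the packing column

### The job

In one of the two clear columns the dark filter plug is stuck partway down. Take the tamping rod out of its stand, push that plug down with the rod until it has bottomed out firmly, then stand the rod back in its stand and let go.

Things in the scene. Friction and masses are not known exactly. Their poses are not given: they have to be found in the camera images.
- column: Clear upright column with the stuck plug, fixed. Origin: centre of its underside on the worktop, z up. Foot 72 mm wide; bore 30 mm, wall 3; inner floor 16 mm above the origin; at 74 mm the bore flares to a funnel, 54 mm wide at the rim, 90 mm up. An identical column nearby has its plug already on the floor: needs nothing. Columns and stand may have swapped places.
- filter_plug (a joint): Slide of the dark plug (29 mm wide, 12 high, flat top) down the bore, in m. At 0 its top is 68 mm above the column's origin; at 0.040 it has bottomed out, top at 28 mm. Starts at 0 to 0.015, slides under about 5 N, stays where left. At the bottom it stops dead; a firm push there is 10 to 20 N.
- tamper: Tamping rod, loose, 0.1 kg, 130 mm long, upright in the stand, foot on its floor. Origin: centre of the foot's underside, z up the rod. White foot 20 mm wide, 14 high; steel shaft 12 mm; stop flange 36 mm wide at 79 to 84 mm; ribbed white grip 20 mm wide from 84 to 130 mm. Hold the grip with fingertips just above the flange, which then takes the push.
- stand: The rod's stand, fixed: white opaque sleeve on a round foot 76 mm wide. Origin: centre of its underside on the worktop, z up. Bore 28 mm, wall 3; inner floor 10 mm above the origin; at 50 mm it flares to a funnel 50 mm wide at the rim, 62 mm up. Other things near are at most 95 mm high; behind, from x = 0.57 m, the centrifuge; over x = 0.63 m, from 0.46 m up, a wall cabinet that a wide arm swing can hit.
There are look-alikes about, which are no part of the job. What is shaped like the column but green, red or yellow is not meant.

How it is judged:
By the outcome, as a careful person would: the job done as asked, in the order asked, and still so for the second after the job is handed in, with the robot touching nothing.
It also fails if it takes over 58 s, if anything falls off the work surface, if the arm or the gripper's body presses on something with over 40 N, if the wrist force passes 120 N, or if a joint passes its speed limit or range.

### The arm

A 6-joint arm with a two-finger parallel gripper is mounted at the origin on a cart in front of the work surface, level with it; the furniture and walls round the work are solid. World frame = base frame: x ahead of the robot, y to its left, z up, the work surface at z = 0. Lengths are in m, angles in rad, forces in N, time in s.
With the tool pointing down it reaches from about 0.4 to 0.925 m from the base axis. Payload 12.5 kg.
Tool frame: the origin (TCP) lies midway between the tips of the shut fingers; the grasp point (between the pads) lies 19 mm behind it; z points along the fingers, y is the line along which they close (so a half turn about z gives the same grasp; the last joint's range is limited). The gripper opens to 95 mm and grips with 3 to 60 N. Pads are 20 mm wide; open, the fingers measure 119 mm over their backs; the gripper's body (75 mm by 180 mm) begins 59 mm behind the grasp point.
Start: joints at [-1.451, 0.491, 1.559, -0, 1.092, -0.106], TCP at [0.14, -0.609, 0.215] pointing down, gripper open.
Joint ranges: [-3.1, 3.1], [-0.84, 2.19], [0.05, 2.79], [-1.13, 4.28], [0.06, 2.93], [-2.69, 2.69]. Speed limits (rad/s): [2.22, 2.22, 2.79, 3.14, 3.14, 3.14].

### API

Orientations are given as a unit quaternion [x, y, z, w].
In Python, from cell import bot gives the robot as it stands.
- The arm moves only by the tool carry_out, never from a script. Its argument "motion" is one flat list of numbers, 7 for each row, row after row: the shift along the tool's x, y, z in m, then the turn, a rotation vector about the tool's x, y, z in degrees, then the closure in counts, from 0 (fully open) to 255 (shut). In form: [x, y, z, wx, wy, wz, fingers, x, y, z, wx, wy, wz, fingers, ...]. A call has 1 to 20 rows; each row shifts and turns the commanded pose from where the row before left it, along the tool's axes as they then stand; what a row does not reach is not made up. A row lasts 1/10 s, in which the tool goes at most 50 mm and 8.59 degrees, less where a joint would pass 70% of its speed; a pose out of reach is approached as far as the arm can. A call is refused whole if a number of a shift passes 0.05 or a number of a turn 8.59, either way. A call with a gripper value outside its range is refused whole. The fingers move at their own pace and stop on an object; "squeeze" is the grip in N (left out, the last holds). Time passes only in rows, so rows that do not move let the fingers close. It gives the time, the measured TCP pose, the force, the opening and the grip force at its end, in the units of the state.
- bot.read_state(): the state, without advancing time (a new reading comes with each control period).
- bot.grab_frame(name): name is "scene" or "side" or "wrist"; returns the picture (480x640x3 uint8, red, green, blue); there is no depth.
- bot.get_calibration(name): a dict with "fx", "fy", "cx", "cy" (pixels), "k1" (the pictures are not rectified: a ray, as slopes to the right and down, at radius r is drawn at 1 + k1 r^2 times it, then the intrinsics apply), "R" (3x3) and "t" (3): a world point X has camera coordinates R X + t. Camera axes: x right, y down, z forward; pixel columns grow to the right and rows downward; lengths in m; the calibration is good to about 2 mm. A picture is of the moment at which its call begins: read the wrist's pose just before it. get_calibration takes no time and is no camera call; for the wrist camera it gives the pose at the moment of the call.
- bot.close_job(): hands the job in; it is judged then, once.
Trained networks look in the newest picture that a camera, given by its name, has taken for a name from the list of things; names that differ only in an ending like _2 or _b are one class to them, and where a whole thing is asked for, a point or a joint stands for the part that bears it (a point fixed in the world has none). Each returns a list of dicts, best first, with "p" (0 to 1); they miss things now and then, are a little off and sometimes report something else, mostly with a low value. They report only what shows in the picture. A call takes as long as a camera call. They do not tell look-alikes from the thing itself.
- bot.look_for(camera, query): "box" ([left, top, right, bottom] in pixels, round what is visible of it).
- bot.regions_of(camera, query): "region" (480x640 bool, what is visible of it) and "box" ([left, top, right, bottom] in pixels, round what is visible of it).
The state is a dict: "t": time; "q": joint angles; "joint_velocities": joint speeds; "effort": joint torques, N m; "tool_pos": TCP position; "tool_rot": TCP orientation; "ft_force": force on the tool from outside, world axes, zero at the start; "torque": the same for the moment, N m; "width": opening from 0.0 (shut) to 1.0 (fully open); "grip_force": force on a finger pad.
Only numpy, scipy, OpenCV 4.12 (cv2) and the standard library are available. Lean on these libraries where they do the work, as an engineer would, in place of code of your own. Each camera call takes 0.05 s, during which the arm holds its last target. There are 200 camera calls.

## Working session

There is one attempt and no reset: what is moved stays moved. The work goes in short steps, Python scripts to look and compute and a tool call to move; the robot and the scene stay as the last step left them, time stands still between calls to the robot, and variables do not carry over. Pictures are saved under pics/ and viewed, at most 10 in all, crops included, and the job is handed in when it is done.

Besides the shell and the picture viewer there is one more tool, called after "Request:" as name(argument=value, ...) on one line, values as JSON. carry_out: Moves the arm, as the interface text tells. Its arguments: {"type":"object","properties":{"motion":{"type":"array","items":{"type":"number"}},"squeeze":{"type":"number"}},"required":["motion"]}

```bash
mkdir -p pics; cat > h.py <<'E'
import numpy as np, cv2
from cell import bot
def snap(n,f):
    im=bot.grab_frame(n); cv2.imwrite(f'pics/{f}.png',im[:,:,::-1]); return im
def ray(n,u,v,c=None):
    c=c or bot.get_calibration(n); R=np.array(c['R']);t=np.array(c['t'])
    K=np.array([[c['fx'],0,c['cx']],[0,c['fy'],c['cy']],[0,0,1.]])
    p=cv2.undistortPoints(np.array([[[u,v]]],float),K,np.array([c['k1'],0,0,0.]))[0,0]
    return -R.T@t, R.T@np.array([p[0],p[1],1])
def atz(n,u,v,z,c=None):
    o,d=ray(n,u,v,c); return o+d*(z-o[2])/d[2]
def proj(n,X,c=None):
    c=c or bot.get_calibration(n); p=np.array(c['R'])@X+np.array(c['t']); a=p[:2]/p[2]; a=a*(1+c['k1']*(a@a))
    return np.array([c['fx']*a[0]+c['cx'],c['fy']*a[1]+c['cy']])
E
python3 - <<'E'
from h import *
a=snap('scene','s1'); 
for q in ['column','tamper','stand','filter_plug']:
    print(q,[(np.round(d['box']).tolist(),round(d['p'],2)) for d in bot.look_for('scene',q)])
b=snap('side','d1')
for q in ['column','tamper','stand','filter_plug']:
    print(q,[(np.round(d['box']).tolist(),round(d['p'],2)) for d in bot.look_for('side',q)])
for n in ['scene','side']:
    c=bot.get_calibration(n); print(n,-np.array(c['R']).T@np.array(c['t']),np.array(c['R'])[2])
s=bot.read_state();print(s['t'],s['tool_pos'],s['tool_rot'],s['width'])
E
```

```text
column [([167.0, 230.0, 199.0, 276.0], 0.96), ([204.0, 198.0, 230.0, 249.0], 0.72), ([152.0, 194.0, 187.0, 240.0], 0.6)]
tamper [([472.0, 231.0, 490.0, 276.0], 0.57)]
stand [([457.0, 259.0, 492.0, 303.0], 0.68)]
filter_plug []
column [([297.0, 181.0, 319.0, 229.0], 0.96), ([286.0, 158.0, 310.0, 200.0], 0.76), ([340.0, 195.0, 369.0, 236.0], 0.69)]
tamper [([357.0, 344.0, 384.0, 390.0], 0.64)]
stand [([344.0, 371.0, 389.0, 419.0], 0.77)]
filter_plug []
scene [-0.4212678  -0.32219202  0.71158659] [ 0.75332687  0.33380748 -0.56663144]
side [ 0.32896712 -0.69510378  0.7150284 ] [ 0.09968296  0.76525582 -0.63596134]
0.5 [ 0.13994733 -0.60914432  0.21465019] [ 9.93633360e-01  1.12662079e-01 -6.99918338e-06  3.57383491e-05] 0.9986520927463935
```

View pics/s1.png

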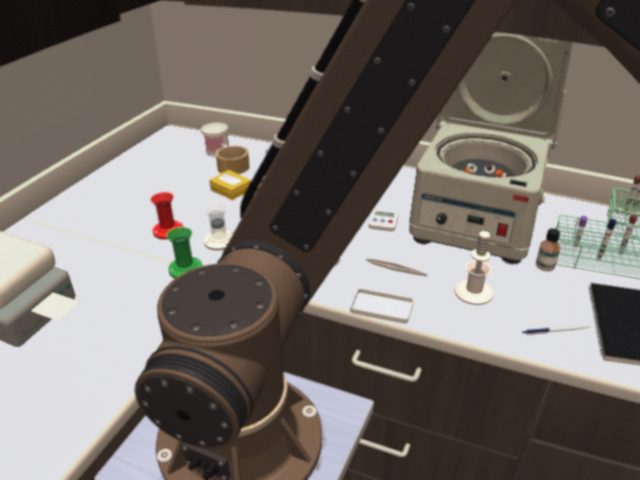

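View pics/d1.png

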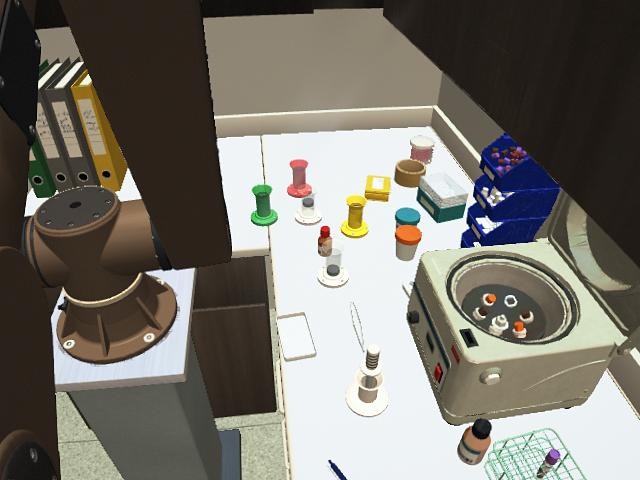

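The scene view shows a clear column with a dark plug partway down at (216,225) and the rod in its stand at (475,290). The side view shows the stuck column at (308,212), the column whose plug is already down at (333,272), and the stand with the rod at (367,400), rod top at (373,349). Next I triangulate these.

```bash
python3 - <<'E'
from h import *
for n,u,v,z in [('side',367,399,.004),('scene',474,291,.004),('side',373,349,.14),('scene',483,235,.14),('side',308,213,.004),('scene',218,240,.004),('side',308,200,.09),('scene',217,208,.09),('side',333,274,.004)]:
    print(n,u,v,np.round(atz(n,u,v,z),4))
for n,(x0,y0,x1,y1),k in [('side',(290,180,360,300),6),('side',(335,330,405,430),6),('scene',(190,190,250,260),6)]:
    im=cv2.imread(f"pics/{'d1' if n=='side' else 's1'}.png")[y0:y1,x0:x1]
    cv2.imwrite(f'pics/c_{n}{x0}.png',cv2.resize(im,None,fx=k,fy=k,interpolation=cv2.INTER_CUBIC)[:600])
a=cv2.imread('pics/c_side290.png');b=cv2.imread('pics/c_side335.png')
a=cv2.resize(a,(390,600));b=cv2.resize(b,(400,600));cv2.imwrite('pics/c1.png',np.hstack([a,b]))
E
```

```text
side 367 399 [ 0.4781 -0.2577  0.004 ]
scene 474 291 [ 0.4752 -0.255   0.004 ]
side 373 349 [ 0.4777 -0.2547  0.14  ]
scene 483 235 [ 0.4691 -0.2528  0.14  ]
side 308 213 [0.4411 0.3199 0.004 ]
scene 218 240 [0.4337 0.3049 0.004 ]
side 308 200 [0.434  0.2526 0.09  ]
scene 217 208 [0.4327 0.2956 0.09  ]
side 333 274 [0.4697 0.0716 0.004 ]
```

View pics/c1.png

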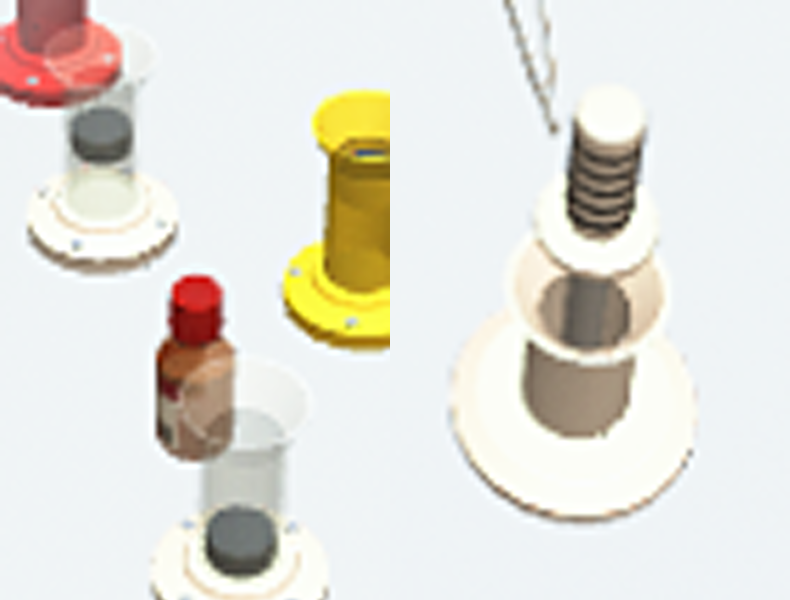

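The crop shows the stuck column with its plug high, and the rod upright in its stand, both matching the triangulation. The stand is at about (0.477,-0.256) and the stuck column at about (0.437,0.31). I'm moving above the stand.

Request:
carry_out(motion=[0,0,-0.0225,0,0,6.47,0,0,0,-0.0225,0,0,6.47,0,0.028,-0.0294,0,0,0,0,0,0.028,-0.0294,0,0,0,0,0,0.028,-0.0294,0,0,0,0,0,0.028,-0.0294,0,0,0,0,0,0.028,-0.0294,0,0,0,0,0,0.028,-0.0294,0,0,0,0,0,0.028,-0.0294,0,0,0,0,0,0.028,-0.0294,0,0,0,0,0,0.028,-0.0294,0,0,0,0,0,0.028,-0.0294,0,0,0,0,0,0.028,-0.0294,0,0,0,0,0,0.028,-0.0294,0,0,0,0,0,0,0,0,0,0,0,0,0,0,0,0,0,0,0], squeeze=20)

```text
t: 2.1
tool_pos: [0.4762, -0.2558, 0.2595]
tool_rot: [1.0, 0.001, -0.0, 0.0]
ft_force: [-0.1, -0.4, -0.1]
width: 1.0
grip_force: 0.0
```

```bash
python3 - <<'E'
from h import *
c=bot.get_calibration('wrist'); snap('wrist','w1')
s=bot.read_state();print(s['t'],s['tool_pos'],s['tool_rot'],s['ft_force'],-np.array(c['R']).T@np.array(c['t']),np.array(c['R'])[2])
for q in ['tamper','stand']:
    print(q,[(np.round(d['box']).tolist(),round(d['p'],2)) for d in bot.look_for('wrist',q)])
print(proj('wrist',np.array([.477,-.256,.14]),c),proj('wrist',np.array([.477,-.256,.094]),c),proj('wrist',np.array([.477,-.256,.062]),c))
E
```

```text
2.15 [ 0.47572181 -0.25647731  0.25959919] [ 9.99999955e-01  2.60102241e-04 -1.17461594e-04  9.37197205e-05] [-0.58358172  0.03763573 -1.30605456] [ 0.54380006 -0.25635387  0.428658  ] [-2.39288893e-01 -5.82586714e-04 -9.70948241e-01]
tamper [([302.0, 201.0, 334.0, 242.0], 0.61)]
stand [([291.0, 178.0, 350.0, 232.0], 0.68)]
[318.73367947 232.77260272] [318.7962989  222.40578286] [318.8310012  216.66335675]
```

View pics/w1.png

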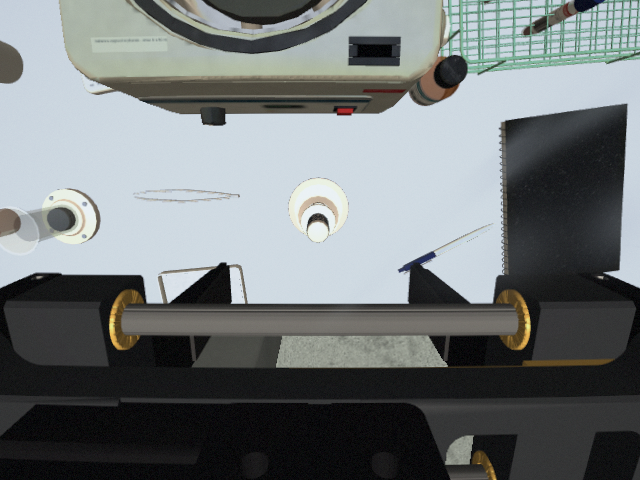

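The wrist view shows the rod top at (317,231), within 2 mm of expected, centred between the fingers, with the centrifuge front well clear. Descending and gripping.

Request:
carry_out(motion=[0.001,0,0.03,0,0,0,0,0.001,0,0.03,0,0,0,0,0,0,0.03,0,0,0,0,0,0,0.03,0,0,0,0,0,0,0.03,0,0,0,0,0,0,0.0075,0,0,0,0,0,0,0.005,0,0,0,0,0,0,0,0,0,0,0,0,0,0,0,0,0,255,0,0,0,0,0,0,255,0,0,0,0,0,0,255,0,0,0,0,0,0,255,0,0,0,0,0,0,255,0,0,0,0,0,0,255,0,0,0,0,0,0,255,0,0,0,0,0,0,255], squeeze=30)

```text
t: 3.85
tool_pos: [0.478, -0.2564, 0.0971]
tool_rot: [1.0, -0.0, -0.0, 0.0]
ft_force: [-0.3, 0.5, -0.4]
width: 0.387
grip_force: 0.0
```

Request:
carry_out(motion=[0,0,0,0,0,0,255,0,0,0,0,0,0,255,0,0,0,0,0,0,255,0,0,0,0,0,0,255,0,0,0,0,0,0,255,0,0,0,0,0,0,255])

```text
t: 4.45
tool_pos: [0.478, -0.2564, 0.0971]
tool_rot: [1.0, -0.0, -0.0, 0.0]
ft_force: [0.0, -0.0, -1.3]
width: 0.203
grip_force: 30.0
```

```bash
python3 - <<'E'
from h import *
s=bot.read_state();print(s['t'],s['width'],s['grip_force'],s['ft_force'],s['torque'],s['tool_pos'])
E
```

```text
4.45 0.203129560612962 29.999305307865143 [ 0.02367718 -0.0493737  -1.2794177 ] [ 0.0499274  -0.00971896  0.04606921] [ 0.47796395 -0.25635797  0.09710372]
```

Request:
carry_out(motion=[0,0,-0.015,0,0,0,255,0,0,-0.025,0,0,0,255,0,0,-0.04,0,0,0,255,0,0,-0.04,0,0,0,255,0,0,-0.03,0,0,0,255,0,0,-0.01,0,0,0,255,-0.003,-0.02,0,0,0,0,255,-0.003,-0.04,0,0,0,0,255,-0.003,-0.04,0,0,0,0,255,-0.003,-0.04,0,0,0,0,255,-0.003,-0.04,0,0,0,0,255,-0.003,-0.04,0,0,0,0,255,-0.003,-0.04,0,0,0,0,255,-0.003,-0.04,0,0,0,0,255,-0.003,-0.04,0,0,0,0,255,-0.003,-0.04,0,0,0,0,255,-0.003,-0.04,0,0,0,0,255,-0.003,-0.04,0,0,0,0,255,-0.003,-0.04,0,0,0,0,255,-0.002,-0.02,0,0,0,0,255])

```text
t: 6.45
tool_pos: [0.4349, 0.2664, 0.2551]
tool_rot: [1.0, 0.001, -0.001, 0.0]
ft_force: [-0.0, -0.2, -1.0]
width: 0.203
grip_force: 30.0
```

Request:
carry_out(motion=[0,-0.006,0,0,0,0,255,0,0,0,0,0,0,255,0,0,0,0,0,0,255])

```text
t: 6.75
tool_pos: [0.4366, 0.2689, 0.2564]
tool_rot: [1.0, -0.0, -0.001, 0.0]
ft_force: [0.6, -0.3, -0.5]
width: 0.206
grip_force: 30.0
```

```bash
python3 - <<'E'
from h import *
c=bot.get_calibration('wrist'); im=snap('wrist','w2'); s=bot.read_state();print(s['t'],s['tool_pos'],s['tool_rot'],s['grip_force'],s['width'],s['ft_force'])
np.save('c2.npy',c,allow_pickle=True)
for q in ['column','tamper','filter_plug']:
    print(q,[(np.round(d['box']).tolist(),round(d['p'],2)) for d in bot.look_for('wrist',q)])
print(proj('wrist',np.array([.437,.31,.0]),c),proj('wrist',np.array([.437,.31,.09]),c))
x=snap('side','d2')
cv2.imwrite('pics/v2.png',np.hstack([cv2.resize(im,(480,360))[:,:,::-1],cv2.resize(x[100:270,220:370],(318,360),interpolation=cv2.INTER_CUBIC)[:,:,::-1]]))
E
```

```text
6.8 [0.4368142  0.26871703 0.25662099] [ 9.99999777e-01 -4.50839763e-04 -3.85330716e-04  3.07866550e-04] 29.999578893184662 0.20412425588542077 [-0.96062253 -0.08332209 -0.61854812]
column [([320.0, 72.0, 386.0, 146.0], 0.81), ([262.0, 179.0, 320.0, 248.0], 0.65), ([272.0, 270.0, 284.0, 278.0], 0.6), ([129.0, 191.0, 216.0, 252.0], 0.57)]
tamper [([298.0, 233.0, 341.0, 341.0], 0.91)]
filter_plug [([276.0, 201.0, 303.0, 229.0], 0.71), ([340.0, 92.0, 371.0, 121.0], 0.65), ([153.0, 212.0, 176.0, 239.0], 0.58)]
[285.96663726 208.38803639] [277.52557859 222.46902745]
```

View pics/v2.png

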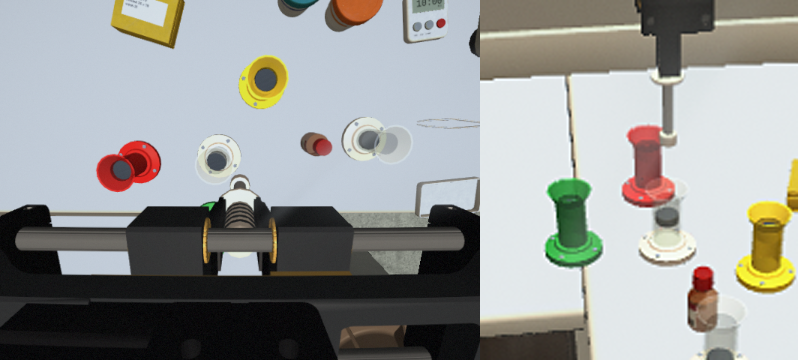

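The wrist image shows the stuck column's foot near (291,207) in full-frame pixels, its plug near (290,214), and the rod's foot near (320,244). I'm zooming in to get the rim precisely.

```bash
python3 - <<'E'
from h import *
c=np.load('c2.npy',allow_pickle=True).item()
im=cv2.imread('pics/w2.png'); x0,y0=250,165
cr=cv2.resize(im[y0:y0+100,x0:x0+110],None,fx=6,fy=6,interpolation=cv2.INTER_CUBIC)
def circ(X,r,col):
    for a in np.linspace(0,2*np.pi,40):
        p=(proj('wrist',np.array(X)+[r*np.cos(a),r*np.sin(a),0],c)-[x0-.5,y0-.5])*6
        cv2.circle(cr,tuple(int(v) for v in p),1,col,-1)
X,Y=.437,.305
circ((X,Y,0.0),.036,(0,0,255));circ((X,Y,.09),.027,(255,0,0))
circ((.4368,.2687,.17),.010,(0,200,0))
cv2.imwrite('pics/z2.png',cr)
E
```

```text
(no output)
```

View pics/z2.png

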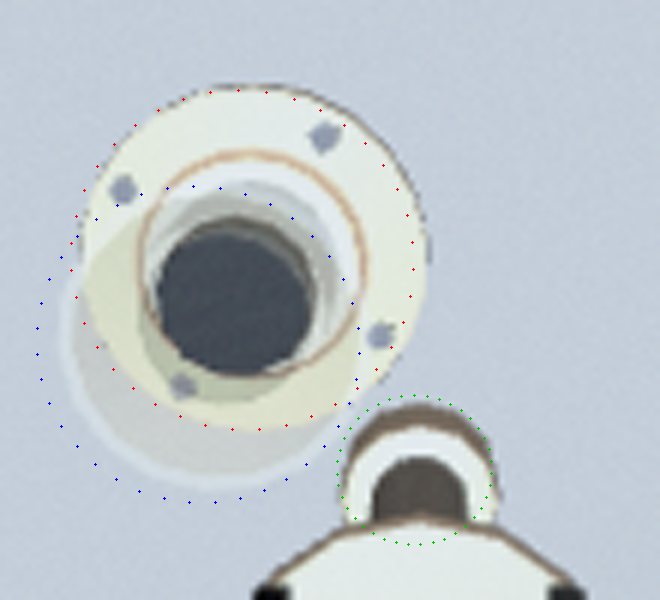

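Reading the overlay, the column sits at about (0.4387,0.3024) and the rod's foot at about (0.4358,0.268). The shift is therefore +3 mm in x and +34.5 mm in y. I'm moving above the column and lowering the foot to just above the rim.

Request:
carry_out(motion=[0.001,-0.01,0,0,0,0,255,0.001,-0.015,0,0,0,0,255,0.001,-0.0095,0,0,0,0,255,0,0,0.02,0,0,0,255,0,0,0.03,0,0,0,255,0,0,0.017,0,0,0,255,0,0,0,0,0,0,255,0,0,0,0,0,0,255])

```text
t: 7.8
tool_pos: [0.4402, 0.3048, 0.1904]
tool_rot: [1.0, 0.0, -0.0, 0.0]
ft_force: [-0.7, 0.1, -0.7]
width: 0.204
grip_force: 30.0
```

```bash
python3 - <<'E'
from h import *
c=bot.get_calibration('wrist'); im=snap('wrist','w3')[:,:,::-1]; s=bot.read_state();print(s['t'],s['tool_pos'],s['tool_rot'],s['ft_force'],s['width'])
dd=snap('side','d3')[:,:,::-1]; ss=snap('scene','s3')[:,:,::-1]
T=s['tool_pos']
def crop(n,im,x0,y0,w,h,k):
    cr=cv2.resize(im[y0:y0+h,x0:x0+w],None,fx=k,fy=k,interpolation=cv2.INTER_CUBIC)
    cc=c if n=='wrist' else None
    for X,r,col in [((.4387,.3024,0.),.036,(0,0,255)),((.4387,.3024,.09),.027,(255,0,0)),((T[0],T[1],T[2]-.087),.01,(0,200,0))]:
        for a in np.linspace(0,2*np.pi,40):
            p=(proj(n,np.array(X)+[r*np.cos(a),r*np.sin(a),0],cc)-[x0-.5,y0-.5])*k
            cv2.circle(cr,tuple(int(v) for v in p),1,col,-1)
    return cr
cv2.imwrite('pics/z3.png',np.hstack([crop('wrist',im,275,160,80,110,5),crop('side',dd,275,135,70,110,5)]))
E
```

```text
7.85 [0.44040378 0.3048173  0.19090893] [ 9.99999822e-01  2.01060972e-04  5.14584843e-04 -2.27372098e-04] [-0.03413403 -0.16286573 -0.67181704] 0.2011729948314389
```

View pics/z3.png

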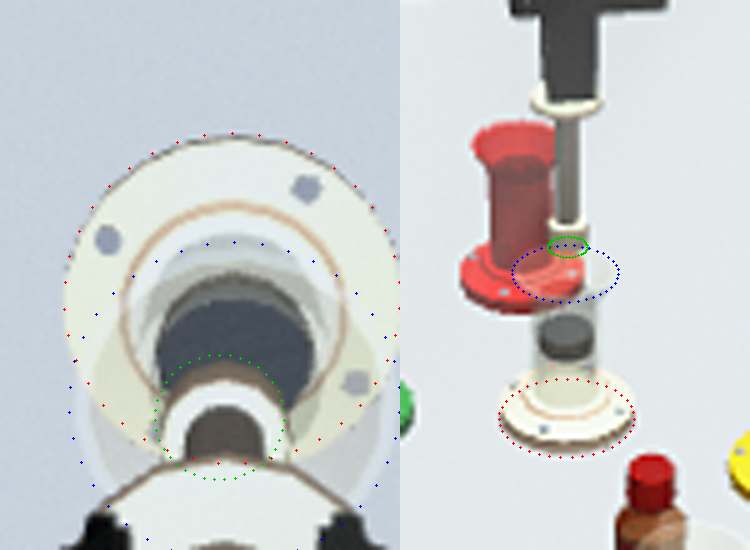

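The rod's foot is within about 2 mm of the bore axis, clear of the rim, with the plug visible below it. After a small correction I'm descending.

Request:
carry_out(motion=[-0.001,0.0015,0,0,0,0,255,0,0,0.008,0,0,0,255,0,0,0.008,0,0,0,255,0,0,0.008,0,0,0,255,0,0,0.006,0,0,0,255,0,0,0,0,0,0,255])

```text
t: 8.55
tool_pos: [0.4386, 0.3024, 0.1589]
tool_rot: [1.0, -0.0, -0.001, 0.0]
ft_force: [0.2, -0.3, -1.4]
width: 0.206
grip_force: 30.0
```

Request:
carry_out(motion=[0,0,0.004,0,0,0,255,0,0,0.004,0,0,0,255,0,0,0.004,0,0,0,255,0,0,0.004,0,0,0,255,0,0,0.004,0,0,0,255,0,0,0,0,0,0,255])

```text
t: 9.15
tool_pos: [0.4389, 0.3026, 0.1397]
tool_rot: [1.0, -0.0, -0.0, 0.0]
ft_force: [0.0, 0.3, 0.1]
width: 0.211
grip_force: 30.0
```

Request:
carry_out(motion=[0,0,0.003,0,0,0,255,0,0,0.003,0,0,0,255,0,0,0.003,0,0,0,255,0,0,0.003,0,0,0,255,0,0,0.003,0,0,0,255])

```text
t: 9.65
tool_pos: [0.4391, 0.3027, 0.1249]
tool_rot: [1.0, -0.0, 0.0, -0.0]
ft_force: [-0.6, 0.8, 4.7]
width: 0.204
grip_force: 30.0
```

Request:
carry_out(motion=[0,0,0.002,0,0,0,255,0,0,0.002,0,0,0,255,0,0,0.002,0,0,0,255])

```text
t: 9.95
tool_pos: [0.4391, 0.3026, 0.1189]
tool_rot: [1.0, -0.0, 0.0, 0.0]
ft_force: [-0.6, 0.1, 3.4]
width: 0.205
grip_force: 30.0
```

Request:
carry_out(motion=[0,0,0.001,0,0,0,255,0,0,0.001,0,0,0,255,0,0,0.001,0,0,0,255])

```text
t: 10.25
tool_pos: [0.439, 0.3026, 0.116]
tool_rot: [1.0, -0.0, 0.0, 0.0]
ft_force: [0.6, 0.4, 4.9]
width: 0.207
grip_force: 30.0
```

Request:
carry_out(motion=[0,0,0.001,0,0,0,255])

```text
t: 10.35
tool_pos: [0.439, 0.3027, 0.115]
tool_rot: [1.0, -0.0, 0.0, 0.0]
ft_force: [0.2, -0.4, 3.7]
width: 0.205
grip_force: 30.0
```

Request:
carry_out(motion=[0,0,0.0005,0,0,0,255])

```text
t: 10.45
tool_pos: [0.4392, 0.3027, 0.115]
tool_rot: [1.0, 0.0, 0.0, -0.0]
ft_force: [-1.4, -1.0, 13.2]
width: 0.205
grip_force: 30.0
```

Request:
carry_out(motion=[0,0,0.0005,0,0,0,255])

```text
t: 10.55
tool_pos: [0.4393, 0.3028, 0.1149]
tool_rot: [1.0, 0.0, 0.001, -0.0]
ft_force: [-2.1, -2.0, 18.7]
width: 0.207
grip_force: 30.0
```

It stopped dead at TCP z 0.115, as expected, and the push peaked at about 19 N. I'm withdrawing straight up and checking.

Request:
carry_out(motion=[0,0,-0.0003,0,0,0,255,0,0,-0.002,0,0,0,255,0,0,-0.01,0,0,0,255,0,0,-0.015,0,0,0,255,0,0,-0.02,0,0,0,255,0,0,-0.02,0,0,0,255,0,0,-0.03,0,0,0,255,0,0,-0.03,0,0,0,255,0,0,-0.015,0,0,0,255,0,0,0,0,0,0,255])

```text
t: 11.55
tool_pos: [0.4394, 0.3029, 0.2586]
tool_rot: [1.0, -0.0, 0.002, -0.001]
ft_force: [0.5, -0.6, -0.4]
width: 0.206
grip_force: 30.0
```

```bash
python3 - <<'E'
from h import *
c=bot.get_calibration('wrist'); im=snap('wrist','w4')[:,:,::-1]; s=bot.read_state();print(s['t'],s['tool_pos'],s['tool_rot'],s['ft_force'],s['width'])
dd=snap('side','d4')[:,:,::-1]
T=s['tool_pos']
def crop(n,im,x0,y0,w,h,k):
    cr=cv2.resize(im[y0:y0+h,x0:x0+w],None,fx=k,fy=k,interpolation=cv2.INTER_CUBIC)
    cc=c if n=='wrist' else None
    for X,r,col in [((.4387,.3024,.028),.0145,(0,0,255)),((T[0],T[1],T[2]-.087),.01,(0,200,0)),((T[0],T[1],T[2]-.003),.018,(200,0,200))]:
        for a in np.linspace(0,2*np.pi,40):
            p=(proj(n,np.array(X)+[r*np.cos(a),r*np.sin(a),0],cc)-[x0-.5,y0-.5])*k
            cv2.circle(cr,tuple(int(v) for v in p),1,col,-1)
    return cr
cv2.imwrite('pics/z4.png',np.hstack([crop('wrist',im,275,160,80,110,5),crop('side',dd,275,115,70,110,5)]))
E
```

```text
11.6 [0.43897848 0.30263426 0.25697728] [ 9.99999778e-01 -4.64959084e-06  6.11219935e-04 -2.63525166e-04] [ 0.08114272 -0.2145712  -2.03614519] 0.20648493247180671
```

View pics/z4.png

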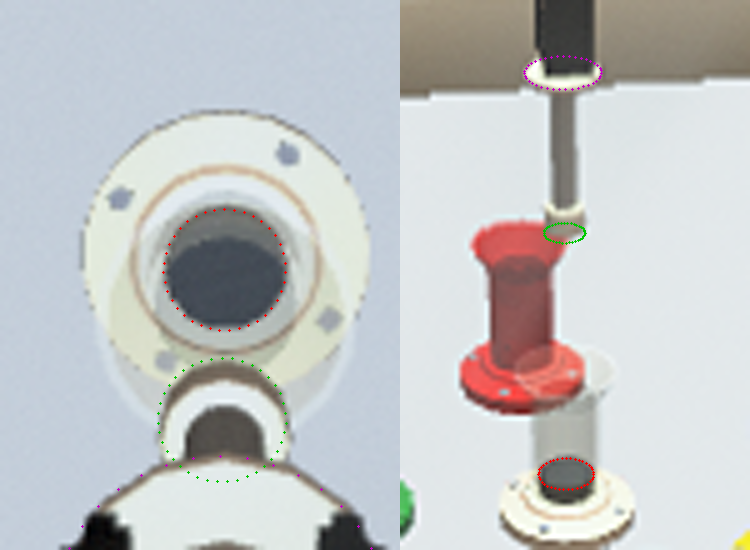

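The plug's top coincides with the drawn circle at 28 mm in both views, so it has bottomed out, and the rod is still straight in the grip. I'm returning above the stand.

Request:
carry_out(motion=[0,0.02,0,0,0,0,255,0.003,0.04,0,0,0,0,255,0.003,0.04,0,0,0,0,255,0.003,0.04,0,0,0,0,255,0.003,0.04,0,0,0,0,255,0.003,0.04,0,0,0,0,255,0.003,0.04,0,0,0,0,255,0.003,0.04,0,0,0,0,255,0.003,0.04,0,0,0,0,255,0.003,0.04,0,0,0,0,255,0.003,0.04,0,0,0,0,255,0.003,0.04,0,0,0,0,255,0.003,0.04,0,0,0,0,255,0.003,0.04,0,0,0,0,255,0,0.019,0,0,0,0,255,0,0,0,0,0,0,255,0,0,0,0,0,0,255,0,0,0,0,0,0,255,0,0,0,0,0,0,255])

```text
t: 13.55
tool_pos: [0.478, -0.2551, 0.2565]
tool_rot: [1.0, 0.001, 0.0, -0.0]
ft_force: [0.4, 0.7, -0.9]
width: 0.204
grip_force: 30.0
```

```bash
python3 - <<'E'
from h import *
c=bot.get_calibration('wrist'); im=snap('wrist','w5')[:,:,::-1]; s=bot.read_state();print(s['t'],s['tool_pos'],s['tool_rot'],s['ft_force'],s['width'])
dd=snap('side','d5')[:,:,::-1]
T=s['tool_pos']
def crop(n,im,x0,y0,w,h,k):
    cr=cv2.resize(im[y0:y0+h,x0:x0+w],None,fx=k,fy=k,interpolation=cv2.INTER_CUBIC)
    cc=c if n=='wrist' else None
    for X,r,col in [((.477,-.256,.0),.038,(0,0,255)),((.477,-.256,.062),.025,(255,0,0)),((T[0],T[1],T[2]-.087),.01,(0,200,0))]:
        for a in np.linspace(0,2*np.pi,40):
            p=(proj(n,np.array(X)+[r*np.cos(a),r*np.sin(a),0],cc)-[x0-.5,y0-.5])*k
            cv2.circle(cr,tuple(int(v) for v in p),1,col,-1)
    return cr
cv2.imwrite('pics/z5.png',np.hstack([crop('wrist',im,275,160,80,110,5),crop('side',dd,330,320,75,110,5)]))
E
```

```text
13.6 [ 0.47807635 -0.25530076  0.25659753] [9.99999802e-01 6.21380824e-04 7.77654114e-05 6.47972605e-05] [-0.58071791 -0.13992832 -1.12348708] 0.2038142873882664
```

View pics/z5.png

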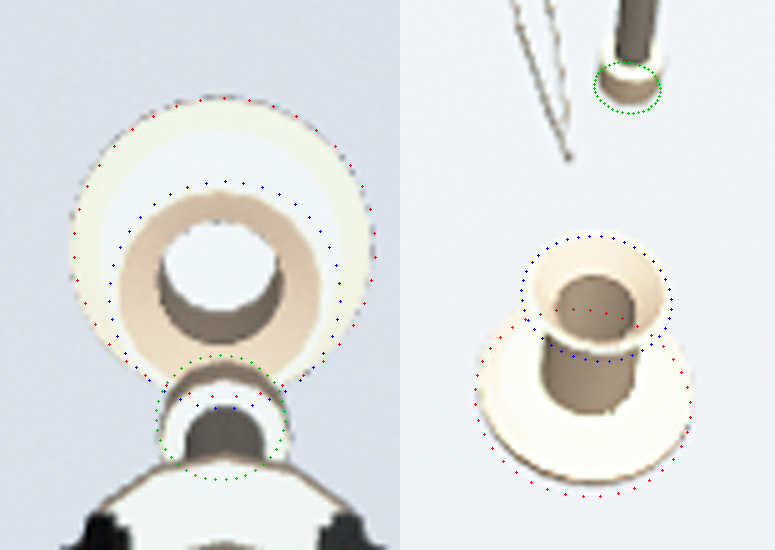

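The wrist view shows the stand's rim and foot matching (0.477,-0.256), with the rod's foot within 1–2 mm of the axis. Lowering now.

Request:
carry_out(motion=[-0.0005,0,0.02,0,0,0,255,0,0,0.03,0,0,0,255,0,0,0.03,0,0,0,255,0,0,0.02,0,0,0,255,0,0,0.01,0,0,0,255,0,0,0.01,0,0,0,255,0,0,0.01,0,0,0,255,0,0,0.01,0,0,0,255,0,0,0.01,0,0,0,255,0,0,0.005,0,0,0,255,0,0,0,0,0,0,255])

```text
t: 14.75
tool_pos: [0.4773, -0.2562, 0.1008]
tool_rot: [1.0, -0.0, -0.0, -0.0]
ft_force: [0.3, -0.2, -1.4]
width: 0.203
grip_force: 30.0
```

Request:
carry_out(motion=[0,0,0.0015,0,0,0,255,0,0,0.001,0,0,0,255,0,0,0,0,0,0,255])

```text
t: 15.05
tool_pos: [0.4775, -0.2564, 0.0991]
tool_rot: [1.0, -0.0, 0.0, 0.0]
ft_force: [-0.2, 0.3, -0.6]
width: 0.206
grip_force: 30.0
```

Request:
carry_out(motion=[0,0,0.001,0,0,0,255,0,0,0.0007,0,0,0,255])

```text
t: 15.25
tool_pos: [0.4775, -0.2564, 0.0973]
tool_rot: [1.0, -0.0, 0.0, 0.0]
ft_force: [0.5, -0.2, -0.1]
width: 0.203
grip_force: 30.0
```

Request:
carry_out(motion=[0,0,0.0005,0,0,0,255])

```text
t: 15.35
tool_pos: [0.4776, -0.2565, 0.097]
tool_rot: [1.0, -0.0, 0.0, 0.0]
ft_force: [-0.2, 0.3, 8.3]
width: 0.205
grip_force: 30.0
```

On the floor (8 N at z 0.097). I'm easing off, opening the fingers, and rising.

Request:
carry_out(motion=[0,0,-0.0005,0,0,0,255,0,0,0,0,0,0,180,0,0,0,0,0,0,150,0,0,0,0,0,0,100,0,0,0,0,0,0,50,0,0,0,0,0,0,0,0,0,0,0,0,0,0,0,0,0,0,0,0,0,0,0,0,0,0,0,0,0,0,0,0,0,0,0,0,0,0,0,0,0,0,0,0,0,0,0,0,0])

```text
t: 16.55
tool_pos: [0.4775, -0.2564, 0.0972]
tool_rot: [1.0, -0.0, 0.0, 0.0]
ft_force: [1.2, 0.9, 0.9]
width: 0.994
grip_force: 0.0
```

Request:
carry_out(motion=[0,0,-0.01,0,0,0,0,0,0,-0.02,0,0,0,0,0,0,-0.03,0,0,0,0,0,0,-0.03,0,0,0,0,0,0,-0.03,0,0,0,0,0,0,-0.03,0,0,0,0,0,0,-0.01,0,0,0,0,0,0,0,0,0,0,0,0,0,0,0,0,0,0])

```text
t: 17.45
tool_pos: [0.4771, -0.2561, 0.2563]
tool_rot: [1.0, -0.0, -0.001, -0.0]
ft_force: [0.1, 0.6, 0.4]
width: 1.002
grip_force: 0.0
```

```bash
python3 - <<'E'
from h import *
im=snap('wrist','w6')[:,:,::-1]; dd=snap('side','d6')[:,:,::-1]
s=bot.read_state();print(s['t'],s['tool_pos'],s['ft_force'],s['width'])
k=lambda i,x,y:cv2.resize(i[y:y+110,x:x+70],None,fx=5,fy=5,interpolation=cv2.INTER_CUBIC)
cv2.imwrite('pics/z6.png',np.hstack([k(im,285,150),k(dd,335,325)]))
E
```

```text
17.55 [ 0.47704908 -0.25608922  0.2558305 ] [-0.52236872 -0.17401346 -0.44221451] 0.999873464236747
```

View pics/z6.png

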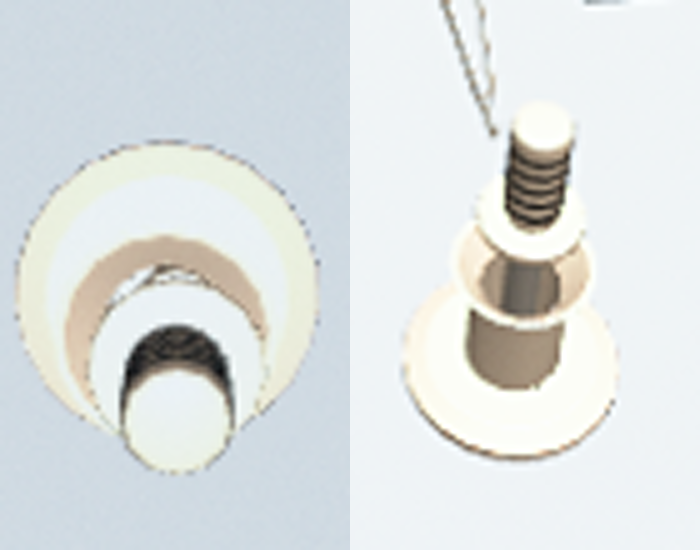

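The rod stands upright in its stand with the gripper open and clear above it; I'm handing in.

```bash
python3 -c "
from cell import bot
print(bot.close_job())"
```

```text
the job is handed in; nothing more can be done
None
```

Job handed in at about 17.6 s: the stuck plug is bottomed out (pushed to about 19 N), and the rod is back upright in its stand, released, with the gripper clear; the hand-in call returned no verdict.

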